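Bring the hanging tool tray off its parking ledge and still it over the landing cradle

TASK

By the knob of the red trolley, pull the hanging blue tool tray along its rail until its raised foot drops off the yellow parking ledge, and bring it over the plywood landing cradle. Steady its swinging with the trolley alone, never touching the tray or letting it swing wildly, until it hangs level and still, centred over the cradle, for a good four seconds. Then let go of the knob and leave everything hanging there, with the other things on the bench undisturbed.

Things in the scene. Friction and masses are not known exactly. Their poses are not given: they have to be found in the camera images.
- rig: Aluminium rail on two posts, fixed. Origin on the bench under the rail's middle; y along the rail, x across, z up. Rail 30 mm wide, 1150 mm long, top 282 mm high; posts at y = -560 and +560 mm. Yellow parking ledge at its +y end: a plate 90 mm wide from y = 370 to 470 mm, top 177 mm high, slippery: pulling the trolley to -y by 30 to 70 mm slides the foot off its inner edge.
- trolley (a joint): Position of the red trolley along the rail, m, growing to the rig's +y (the ledge). The tray's pivot lies at rig x = 0, y = 0.21 + this value, 210 mm above the bench. Starts within -0.015 to 0.015 with the tray's +y foot on the ledge; stops at -0.58 and 0.08. Trolley 0.5 kg nominal, rail friction about 1.2 N: it stays where it is left even while the tray swings.
- tray (a joint): Swing (tilt) of the tray about its pivot pin, rad: 0 level, positive with its +y end up; about 0.32 while parked. Stops at -0.6 and 0.6. Off the ledge it swings almost undamped (for minutes), like a simple pendulum of length 0.56 m: angle'' = -(9.81 angle + trolley acceleration along +y) / 0.56, period 1.5 s. Tray 0.85 kg nominal.
- knob (a point): Point to grip on the trolley's black upright knob, a round post of 26 mm diameter: on its axis, 320 mm above the bench, 24 mm below the knob's top, 26 mm above the trolley's red top plate (75 x 120 mm). It lies straight above the tray's pivot.
- tray_mid (a point): Centre of the floor of the hanging blue tray, 52 mm below the pivot when level. The tray hangs wholly below the rail, 110 mm wide across it and 378 mm long along it, with a strapped black and yellow battery pack in each end and a foot 185 mm either side of its middle, whose 12 mm rod reaches 96 mm below the pivot.
- cradle: Plywood landing cradle, fixed to the bench under the rail: a plate 160 x 460 mm, 12 mm thick, with a black rubber bar (up to 22 mm high) for each foot at y = -185 and +185 mm and a yellow stripe across its middle. Origin at the centre of its underside; y along the rail, as the rig's. The tray swings clear above it.
- multimeter: Yellow multimeter lying on the bench, 150 x 75 x 32 mm; leave alone.
- mug: Blue mug, 80 mm diameter, 90 mm tall; leave alone.
- screwdriver: Screwdriver on the bench; leave alone.
- wrench: Wrench on the bench; leave alone.
- tape: Blue tape roll, 90 mm diameter, 25 mm tall; leave alone.
- mouse: Black round pointing device, 60 mm diameter; leave alone.

How it is judged:
By the outcome, as a careful person would: the job done as asked, in the order asked, and still so for the second after the job is handed in, with the robot touching nothing.
It also fails if it takes over 50 s, if anything falls off the work surface, if the arm or the gripper's body presses on something with over 40 N, if the wrist force passes 120 N, or if a joint passes its speed limit or range.

ROBOT

A 6-joint arm with a two-finger parallel gripper is mounted at the origin on the work surface. World frame = base frame: x ahead of the robot, y to its left, z up, the work surface at z = 0. Lengths are in m, angles in rad, forces in N, time in s.
With the tool pointing down it reaches from about 0.425 to 0.95 m from the base axis. Payload 3.5 kg.
Tool frame: the origin (TCP) lies midway between the tips of the shut fingers; the grasp point (between the pads) lies grasp_offset behind it (grasp_offset is the distance from the TCP to the grasp point, in m); z points along the fingers, y is the line along which they close (so a half turn about z gives the same grasp; the last joint's range is limited). The gripper opens to 85 mm and grips with 20 to 120 N. Pads are 22 mm wide; open, the fingers measure 114 mm over their backs; the gripper's body (76 mm by 85 mm) begins 54 mm behind the grasp point. The pads swing forward as they close: fully open they stand 13 mm farther back than shut.
Start: joints at [-1.287, 0.286, 1.577, -0, 1.279, -0.15], TCP at [0.284, -0.612, 0.231] pointing down, gripper open.
Joint ranges: [-2.77, 2.77], [-0.9, 2.22], [0.21, 2.48], [-1.53, 4.67], [0.24, 2.81], [-2.84, 2.84]. Speed limits (rad/s): [2.79, 2.79, 3.14, 3.14, 3.14, 3.14].

INTERFACE

Orientations are given as a rotation vector (axis times angle).
In Python, from workcell import * gives the robot as it stands.
- The arm moves only by the tool send_rows, never from a script. Its argument "rows" is a list of rows, each an object with "linear": the shift along the world's x, y, z as a fraction of full scale, a list of three; "rot": the turn, a rotation vector about the world's x, y, z as a fraction of full scale, a list of three; "jaw": the closure, from 0 (fully open) to 1 (shut). In form: [{"linear": [x, y, z], "rot": [rx, ry, rz], "jaw": jaw}, ...]. A call has 1 to 20 rows; each row is the pose to reach, as a shift and turn from the pose commanded when the call began, turning the shorter way round; what a row does not reach only later rows make up. Full scale, the value 1, is 1 m for a shift and pi rad for a turn. A row lasts 1/10 s, in which the tool goes at most 50 mm and 8.59 degrees, less where a joint would pass 70% of its speed; a pose out of reach is approached as far as the arm can. A call with a number of a shift or a turn outside -1 to 1 is refused whole. A call with a gripper value outside its range is refused whole. The fingers move at their own pace and stop on an object; "grip_force" is the grip in N (left out, the last holds). Time passes only in rows, so rows that repeat a pose let the fingers close. It gives the time, the measured TCP pose, the force, the opening and the grip force at its end, in the units of the state.
- read_state(): the state, without advancing time (a new reading comes with each control period).
- get_image(name): name is "scene" or "top" or "wrist"; returns a dict with "color" (480x640x3 uint8, red, green, blue), "K" (3x3 intrinsics, pixels), "k1" (the pictures are not rectified: a ray, as slopes to the right and down, at radius r is drawn at 1 + k1 r^2 times it, then the intrinsics apply), "R" (3x3) and "t" (3): a world point X has camera coordinates R X + t. Camera axes: x right, y down, z forward; pixel columns grow to the right and rows downward; lengths in m; the calibration is good to about 2 mm. A picture is of the moment at which its call begins. There is no depth.
- hand_in(): hands the job in; it is judged then, once.
The state is a dict: "time_s": time; "joint_positions": joint angles; "joint_velocities": joint speeds; "joint_torque": joint torques, N m; "eef_pos": TCP position; "orientation": TCP orientation; "ft_force": force on the tool from outside, world axes, zero at the start; "ft_torque": the same for the moment, N m; "opening": opening from 0.0 (shut) to 1.0 (fully open); "finger_force": force on a finger pad.
Only numpy, scipy, OpenCV 4.12 (cv2) and the standard library are available. Lean on these libraries where they do the work, as an engineer would, in place of code of your own. Each camera call takes 0.05 s, during which the arm holds its last target. There are 200 camera calls.

## Working session

There is one attempt and no reset: what is moved stays moved. The work goes in short steps, Python scripts to look and compute and a tool call to move; the robot and the scene stay as the last step left them, time stands still between calls to the robot, and variables do not carry over. Pictures are saved under pics/ and viewed, at most 10 in all, crops included, and the job is handed in when it is done.

Besides the shell and the picture viewer there is one more tool, called after "Emit:" as a command line: name --argument value ..., lists and objects as JSON in quotes. send_rows: Moves the arm, as the interface text tells. Its arguments: {"type":"object","properties":{"rows":{"type":"array","items":{"type":"object","properties":{"linear":{"type":"array","items":{"type":"number"}},"rot":{"type":"array","items":{"type":"number"}},"jaw":{"type":"number"}}}},"grip_force":{"type":"number"}},"required":["rows"]}

```bash
mkdir -p pics; ls
python3 - <<'E'
from workcell import *
import cv2,numpy as np
s=read_state();print(s)
for n in ("scene","top"):
    d=get_image(n);cv2.imwrite(f"pics/{n}0.png",d["color"][:,:,::-1]);print(n,d["K"],d["k1"],d["R"],d["t"])
try: print(grasp_offset)
except Exception as e: print(e)
E
```

```text
pics
{'time_s': 0.0, 'joint_positions': array([-1.28698551e+00,  2.87189614e-01,  1.57819556e+00,  4.35516675e-07,
        1.27859986e+00, -1.49958478e-01]), 'joint_velocities': array([ 0.0010753 ,  0.00212842,  0.00073294,  0.00314229,  0.00168447,
       -0.00084161]), 'joint_torque': array([-1.23499649e-04, -4.05989277e+01, -2.92621619e+01, -2.17587944e-04,
        5.89589225e-03, -1.06478719e-06]), 'eef_pos': array([ 0.28356247, -0.61181688,  0.22992117]), 'orientation': array([-3.06566213e+00, -6.75520131e-01,  2.50473482e-04]), 'ft_force': array([ 0.37434335, -0.63523169,  0.31805857]), 'ft_torque': array([0.01471639, 0.0199515 , 0.01258377]), 'finger_force': 0.0, 'opening': 1.0012243409964319}
scene [[515.22659659   0.         320.39591595]
 [  0.         515.22659659 254.17764629]
 [  0.           0.           1.        ]] -0.11318943844517552 [[ 0.21811502  0.97573472 -0.0191727 ]
 [ 0.50582862 -0.12982981 -0.85280808]
 [-0.83460364  0.17631216 -0.52187238]] [-0.1238994  -0.09983049  1.59023676]
top [[513.42396399   0.         318.67039158]
 [  0.         513.42396399 243.15605928]
 [  0.           0.           1.        ]] -0.01822709196524729 [[ 5.36540538e-03 -9.99985604e-01 -6.79222183e-05]
 [-9.88123873e-01 -5.29133062e-03 -1.53568270e-01]
 [ 1.53565700e-01  8.91071587e-04 -9.88138038e-01]] [0.00306059 0.55519596 1.33946526]
0.0187
```

View pics/scene0.png

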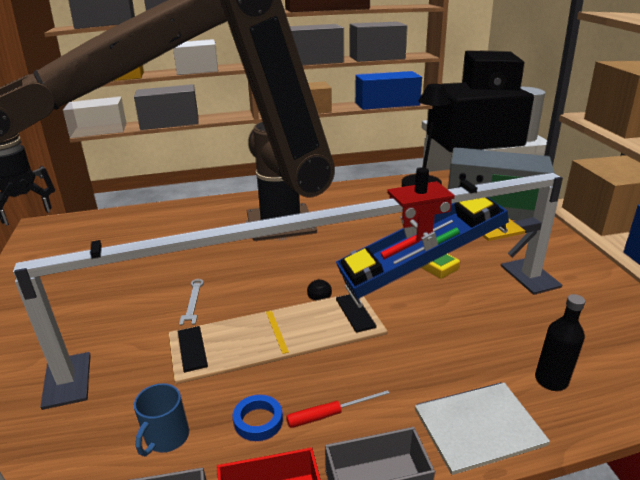

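View pics/top0.png

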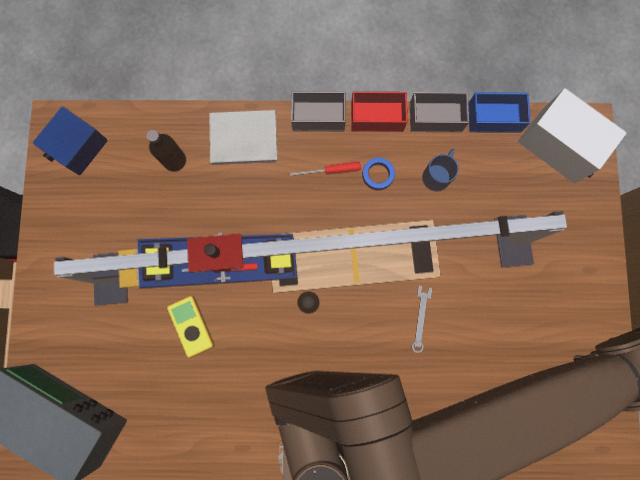

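Scene: knob at about (421,180), cradle stripe at about (277,332), +y foot still on the ledge. Top: knob at about (211,250), rail ends at (56,267) and (566,222), stripe near (356,257).

```bash
cat > h.py <<'E'
from workcell import *
import cv2,numpy as np
def ray(d,uv):
    p=np.array(uv,float).reshape(-1,1,2)
    K=d["K"];q=(p[:,0]-K[:2,2])/[K[0,0],K[1,1]]
    r=np.linalg.norm(q,axis=1,keepdims=True);u=r.copy()
    for _ in range(20): u=r/(1+d["k1"]*u*u)
    q=q*u/np.maximum(r,1e-9)
    v=np.c_[q,np.ones(len(q))]@d["R"]; return -d["R"].T@d["t"],v
def plane(d,uv,z):
    c,v=ray(d,uv);return c+v*((z-c[2])/v[:,2])[:,None]
def cross(d1,u1,d2,u2):
    c1,v1=ray(d1,u1);c2,v2=ray(d2,u2);a=np.c_[v1[0],-v2[0]]
    s=np.linalg.lstsq(a,c2-c1,rcond=None)[0];p=c1+v1[0]*s[0];q=c2+v2[0]*s[1];return (p+q)/2,np.linalg.norm(p-q)
def blob(m,x0,y0,x1,y1):
    z=np.zeros(m.shape,np.uint8);z[y0:y1,x0:x1]=m[y0:y1,x0:x1]
    n,l,st,c=cv2.connectedComponentsWithStats(z);i=1+np.argmax(st[1:,4]);return l==i,c[i],st[i]
def hsv(d): return cv2.cvtColor(d["color"],cv2.COLOR_RGB2HSV)
E
python3 - <<'E'
from h import *
T=get_image("top");S=get_image("scene");ht=hsv(T);hs=hsv(S)
# knob
m=((ht[...,2]<60)).astype(np.uint8)
b,c,st=blob(m,195,238,230,268);print("knob top px",c,st, plane(T,c,.344), plane(T,c,.32))
m=(hs[...,2]<60).astype(np.uint8)
b,c2,st=blob(m,412,166,430,194);print("scene knob",c2,st)
# knob top-end in the top view is ellipse; use cross of centroids
print(cross(T,c,S,c2))
red=((ht[...,1]>150)&((ht[...,0]<8)|(ht[...,0]>172))).astype(np.uint8)
b,c,st=blob(red,180,225,250,280);pts=np.argwhere(b)[:,::-1].astype(np.float32);r=cv2.minAreaRect(pts);print("red",r,plane(T,cv2.boxPoints(r),.294).round(4))
# rail
m=((ht[...,1]<40)&(ht[...,2]>150)).astype(np.uint8)
e=[]
for x in list(range(70,135,5))+list(range(310,495,8))+list(range(515,555,5)):
    yl=267-(x-56)*45/510; r=np.where(m[int(yl)-12:int(yl)+13,x])[0]
    if len(r): e.append((x,int(yl)-12+(r[0]+r[-1])/2,len(r)))
e=np.array(e);P=plane(T,e[:,:2],.282);print(e[:,2])
f=np.polyfit(P[:,1],P[:,0],1);print("rail x=f(y)",f,"res",np.abs(np.polyval(f,P[:,1])-P[:,0]).max())
for x in (0,): 
    b,c,st=blob(m,40,200,600,285);print(st)
print("ends",plane(T,[(55,267),(566,222)],.282))
# stripe
for d,h,n,box in((T,ht,"T",(340,225,372,290)),(S,hs,"S",(262,305,292,358))):
    m=((h[...,1]>170)&(h[...,0]>18)&(h[...,0]<30)&(h[...,2]>130)).astype(np.uint8)
    b,c,st=blob(m,*box);pts=np.argwhere(m[box[1]:box[3],box[0]:box[2]])[:,::-1]+[box[0],box[1]]
    Q=plane(d,pts,.012);print(n,len(pts),c,st,Q.mean(0),np.polyfit(Q[:,0],Q[:,1],1))
    m=(h[...,2]<45).astype(np.uint8)
for box in ((176,322,212,375),(330,285,380,335)):
    b,c,st=blob(m,*box);print("bar",c,st,plane(S,c,.018))
m=((ht[...,2]<45)).astype(np.uint8)
b,c,st=blob(m,405,222,437,278);print("barT",c,st,plane(T,c,.02))
print("cradle corners T",plane(T,[(433,221),(439,275),(273,291)],.012))
E
```

```text
knob top px [215.57446809 252.80851064] [210 247  10  10  47] [[0.48676126 0.22157142 0.344     ]] [[0.49000392 0.22645705 0.32      ]]
scene knob [420.87123288 179.62465753] [412 166  18  28 365]
(array([0.4916753 , 0.23099361, 0.31853903]), np.float64(0.008735781650240299))
red ((218.0730438232422, 253.0951690673828), (36.25286102294922, 60.26621627807617), 86.18592071533203) [[0.5283 0.2966 0.294 ]
 [0.538  0.1641 0.294 ]
 [0.4579 0.1567 0.294 ]
 [0.4484 0.2877 0.294 ]]
[13. 13. 14. 13. 14. 13. 13. 14. 13. 13. 13. 13. 13. 13. 14. 13. 13. 14.
 13. 13. 13. 14. 14. 13. 13. 14. 13. 13. 13. 14. 13. 13. 13. 13. 13. 13.
 13. 13. 13. 13. 13. 13. 13. 13. 13.]
rail x=f(y) [-0.09944194  0.51768224] res 0.001152094323599917
[ 242  221  258   37 3381]
ends [[ 0.4614097   0.58982615  0.282     ]
 [ 0.56905007 -0.54918002  0.282     ]]Traceback (most recent call last):
  File "<stdin>", line 26, in <module>
  File "h.py", line 17, in blob
    n,l,st,c=cv2.connectedComponentsWithStats(z);i=1+np.argmax(st[1:,4]);return l==i,c[i],st[i]
                                                     ~~~~~~~~~^^^^^^^^^^
    return _wrapfunc(a, 'argmax', axis=axis, out=out, **kwds)
    return bound(*args, **kwds)
ValueError: attempt to get argmax of an empty sequence
```

Run:
```python
from h import *
T=get_image("top");S=get_image("scene")
a=cv2.resize(T["color"][225:300,180:310],None,fx=6,fy=6,interpolation=0)[:,:,::-1][:300,:400]
b=cv2.resize(T["color"][215:295,330:397],None,fx=6,fy=6,interpolation=0)[:,:,::-1][:300,:400]
c=cv2.resize(S["color"][160:210,387:453],None,fx=6,fy=6,interpolation=0)[:,:,::-1][:300,:400]
d=cv2.resize(S["color"][300:360,250:330],None,fx=5,fy=5,interpolation=0)[:,:,::-1][:300,:400]
f=lambda i:cv2.copyMakeBorder(i,0,300-i.shape[0],0,400-i.shape[1],0)
cv2.imwrite("pics/crop.png",np.vstack([np.hstack([f(a),f(b)]),np.hstack([f(c),f(d)])]))
h=hsv(S);print(h[332,270:285]);h=hsv(T);print(h[270,350:362]);print(h[235,350:362])
```

```text
[[ 16  96 201]
 [ 16  95 201]
 [ 15  96 201]
 [ 17 116 193]
 [ 22 200 195]
 [ 23 226 208]
 [ 23 228 209]
 [ 23 225 210]
 [ 23 227 209]
 [ 23 226 209]
 [ 21 185 205]
 [ 16 100 199]
 [ 15  94 198]
 [ 16  96 199]
 [ 16  95 201]]
[[ 14  85 201]
 [ 14  84 200]
 [ 14  83 199]
 [ 19 142 206]
 [ 20 156 209]
 [ 20 161 204]
 [ 20 160 206]
 [ 20 157 210]
 [ 16  99 201]
 [ 14  85 197]
 [ 14  84 197]
 [ 15  85 194]]
[[123  13 198]
 [123  13 200]
 [120  14 199]
 [120  12 198]
 [117  13 201]
 [123  12 198]
 [120  12 198]
 [123  13 199]
 [123  13 198]
 [120  13 201]
 [120  10 198]
 [117  12 199]]
```

View pics/crop.png

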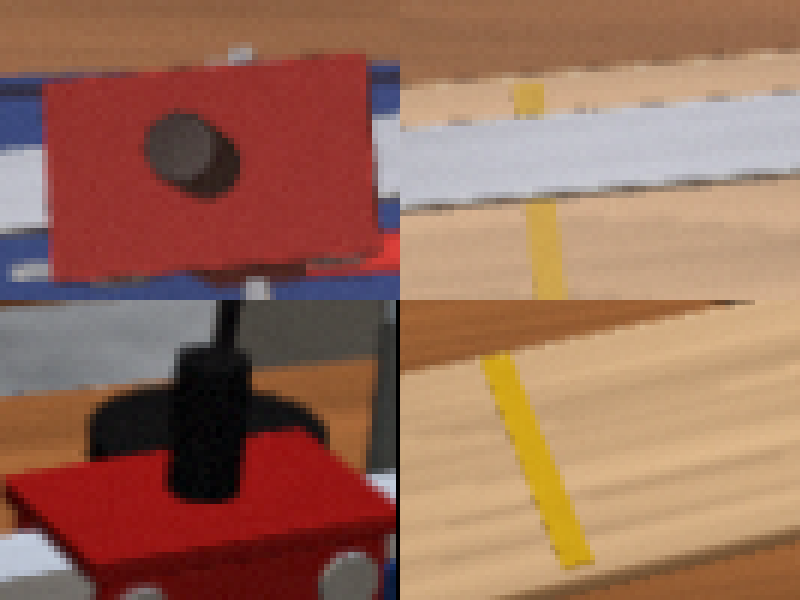

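The crops show the knob's top disc at top-view (209.8,249.5), its axis in the scene at column ~422 (rows 168–193), and the yellow stripe clear in both views.

Run:
```python
from h import *
T=get_image("top");S=get_image("scene");ht=hsv(T);hs=hsv(S)
print("knob T",plane(T,(209.8,249.5),.344)," crossed",cross(T,(209.8,249.5),S,(422.0,169.5)))
f=[-0.09944194,0.51768224]
u=np.array([f[0],1,0]);u/=np.linalg.norm(u);print("u",u)
for d,h,n,box,s in((T,ht,"T",(340,225,372,290),130),(S,hs,"S",(262,305,292,358),170)):
    m=((h[...,1]>s)&(h[...,0]>17)&(h[...,0]<30)).astype(np.uint8)
    pts=np.argwhere(m[box[1]:box[3],box[0]:box[2]])[:,::-1]+[box[0],box[1]]
    Q=plane(d,pts,.0122);p=np.polyfit(Q[:,0],Q[:,1],1)
    # intersection with rail axis
    y=(p[0]*f[1]+p[1])/(1-p[0]*f[0]);print(n,len(pts),Q.mean(0),p,"on rail",y*f[0]+f[1],y, "extent",Q[:,0].min(),Q[:,0].max())
m=(hs[...,2]<45).astype(np.uint8);B=[]
for box in ((176,322,212,375),(330,285,380,335)):
    b,c,st=blob(m,*box);B.append(plane(S,c,.018)[0]);print("bar",c,st,B[-1])
print(np.mean(B,0),np.linalg.norm(B[0]-B[1]))
```

```text
knob T [[0.4936929  0.23394935 0.344     ]]  crossed (array([0.49408794, 0.23474475, 0.34223941]), np.float64(0.0008563478380166079))
u [-0.09895388  0.99509202  0.        ]
T 196 [ 0.51156728 -0.09157445  0.0122    ] [ 0.10100341 -0.14324449] on rail 0.5266372193568714 -0.09005233965539489 extent 0.45349166202172553 0.6000592891784651
S 277 [ 0.52930591 -0.08942691  0.0122    ] [ 0.1003447  -0.14253996] on rail 0.5266020066552182 -0.08969823653096652 extent 0.45050251299576893 0.6018472000091184
bar [191.82459893 348.92513369] [178 327  29  45 935] [ 0.55173762 -0.27329285  0.018     ]
bar [355.18470418 313.77777778] [337 295  39  37 693] [0.51825122 0.0922384  0.018     ]
[ 0.53499442 -0.09052722  0.018     ] 0.36706189325955857
```

Emit:
send_rows --rows '[{"linear": [0, 0, 0.05], "rot": [0, 0, 0], "jaw": 0}, {"linear": [0, 0, 0.1], "rot": [0, 0, 0], "jaw": 0}, {"linear": [0, 0, 0.14], "rot": [0, 0, 0], "jaw": 0}, {"linear": [0, 0, 0.18], "rot": [0, 0, 0], "jaw": 0}, {"linear": [0.02, 0.03, 0.21], "rot": [0, 0, -0.02], "jaw": 0}, {"linear": [0.045, 0.07, 0.22], "rot": [0, 0, -0.03], "jaw": 0}, {"linear": [0.07, 0.11, 0.22], "rot": [0, 0, -0.04], "jaw": 0}, {"linear": [0.095, 0.15, 0.22], "rot": [0, 0, -0.05], "jaw": 0}, {"linear": [0.12, 0.19, 0.22], "rot": [0, 0, -0.06], "jaw": 0}, {"linear": [0.145, 0.23, 0.22], "rot": [0, 0, -0.07], "jaw": 0}, {"linear": [0.17, 0.27, 0.22], "rot": [0, 0, -0.08], "jaw": 0}, {"linear": [0.195, 0.31, 0.22], "rot": [0, 0, -0.09], "jaw": 0}, {"linear": [0.215, 0.355, 0.22], "rot": [0, 0, -0.1], "jaw": 0}, {"linear": [0.22, 0.4, 0.22], "rot": [0, 0, -0.1067], "jaw": 0}, {"linear": [0.22, 0.445, 0.22], "rot": [0, 0, -0.1067], "jaw": 0}, {"linear": [0.22, 0.49, 0.22], "rot": [0, 0, -0.1067], "jaw": 0}, {"linear": [0.22, 0.535, 0.22], "rot": [0, 0, -0.1067], "jaw": 0}, {"linear": [0.22, 0.58, 0.22], "rot": [0, 0, -0.1067], "jaw": 0}, {"linear": [0.22, 0.62, 0.22], "rot": [0, 0, -0.1067], "jaw": 0}, {"linear": [0.22, 0.65, 0.22], "rot": [0, 0, -0.1067], "jaw": 0}]'

```text
time_s: 2.4
eef_pos: [0.5032, 0.0399, 0.4517]
orientation: [-3.137, -0.157, -0.002]
ft_force: [0.9, 0.5, 0.0]
opening: 0.998
finger_force: 0.0
```

Emit:
send_rows --rows '[{"linear": [-0.002, 0.04, 0], "rot": [0, 0, 0], "jaw": 0}, {"linear": [-0.004, 0.08, 0], "rot": [0, 0, 0], "jaw": 0}, {"linear": [-0.006, 0.12, 0], "rot": [0, 0, 0], "jaw": 0}, {"linear": [-0.008, 0.16, 0], "rot": [0, 0, 0], "jaw": 0}, {"linear": [-0.01, 0.185, 0], "rot": [0, 0, 0], "jaw": 0}, {"linear": [-0.01, 0.1965, 0], "rot": [0, 0, 0], "jaw": 0}, {"linear": [-0.01, 0.1965, -0.02], "rot": [0, 0, 0], "jaw": 0}, {"linear": [-0.01, 0.1965, -0.05], "rot": [0, 0, 0], "jaw": 0}, {"linear": [-0.01, 0.1965, -0.07], "rot": [0, 0, 0], "jaw": 0}, {"linear": [-0.01, 0.1965, -0.07], "rot": [0, 0, 0], "jaw": 0}]'

```text
time_s: 3.4
eef_pos: [0.4927, 0.233, 0.3773]
orientation: [3.136, 0.153, -0.011]
ft_force: [0.1, 0.9, -0.0]
opening: 1.002
finger_force: 0.0
```

Run:
```python
from h import *
W=get_image("wrist");S=get_image("scene")
print(read_state()["eef_pos"],read_state()["time_s"])
a=cv2.resize(W["color"],(400,300));b=S["color"][90:390,240:640]
cv2.imwrite("pics/pre.png",np.hstack([a,b])[:,:,::-1])
```

```text
[0.49398395 0.23349286 0.38177488] 3.5
```

View pics/pre.png

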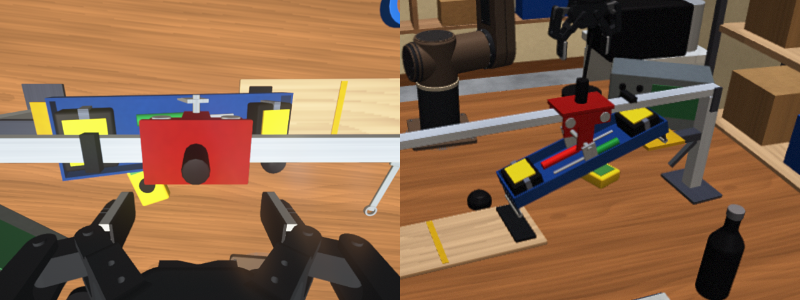

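The wrist view shows the knob (about px 196 of 400) centred between the pads (130–265); the scene shows the gripper above it. Descend and grip.

Emit:
send_rows --rows '[{"linear": [0, 0, -0.02], "rot": [0, 0, 0], "jaw": 0}, {"linear": [0, 0, -0.04], "rot": [0, 0, 0], "jaw": 0}, {"linear": [0, 0, -0.06], "rot": [0, 0, 0], "jaw": 0}, {"linear": [0, 0, -0.072], "rot": [0, 0, 0], "jaw": 0}, {"linear": [0, 0, -0.078], "rot": [0, 0, 0], "jaw": 0}, {"linear": [0, 0, -0.078], "rot": [0, 0, 0], "jaw": 0}, {"linear": [0, 0, -0.078], "rot": [0, 0, 0], "jaw": 0.3}, {"linear": [0, 0, -0.078], "rot": [0, 0, 0], "jaw": 0.5}, {"linear": [0, 0, -0.078], "rot": [0, 0, 0], "jaw": 0.7}, {"linear": [0, 0, -0.078], "rot": [0, 0, 0], "jaw": 0.9}, {"linear": [0, 0, -0.078], "rot": [0, 0, 0], "jaw": 1}, {"linear": [0, 0, -0.078], "rot": [0, 0, 0], "jaw": 1}, {"linear": [0, 0, -0.078], "rot": [0, 0, 0], "jaw": 1}]' --grip_force 50

```text
time_s: 4.8
eef_pos: [0.4939, 0.2342, 0.3041]
orientation: [-3.137, -0.155, -0.002]
ft_force: [-1.7, 0.8, 2.0]
opening: 0.292
finger_force: 49.7
```

```bash
cat >> h.py <<'E'
F=(-0.09944194,0.51768224); U=np.array([-0.09895,0.99509,0]); O=np.array([0.5266,-0.0899,0]) # cradle centre on rail
def tilt(d,dbg=False):
    h=hsv(d);m=((h[...,1]>150)&(h[...,0]>22)&(h[...,0]<35)&(h[...,2]>150)).astype(np.uint8)
    m[:,:130]=0
    n,l,st,c=cv2.connectedComponentsWithStats(m);i=[k for k in range(1,n) if st[k,4]>60]
    nrm=np.cross(U,[0,0,1]);P=[]
    for k in i:
        cc,v=ray(d,c[k]);v=v[0];s=((O-cc)@nrm)/(v@nrm);p=cc+v*s;P.append((p-O)@U);P.append(p[2])
        if dbg: print(c[k],st[k],P[-2:])
    P=np.array(P).reshape(-1,2);best=None
    for a in P:
        for b in P:
            L=np.hypot(*(b-a))
            if b[0]>a[0] and 0.1<a[1]<.28 and .1<b[1]<.28 and .2<L<.36: best=(np.arctan2(b[1]-a[1],b[0]-a[0]),(a[0]+b[0])/2,(a[1]+b[1])/2,L)
    return best
def watch(n,dt0=0.0):
    R=[]
    for _ in range(n):
        t=read_state()["time_s"];r=tilt(get_image("scene"))
        if r: R.append((t,)+r)
    R=np.array(R);return R
def fit(R,w=2*np.pi/1.5):
    t=R[:,0];A=np.c_[np.cos(w*t),np.sin(w*t),np.ones(len(t))];p,*_=np.linalg.lstsq(A,R[:,1],rcond=None)
    return p,np.abs(A@p-R[:,1]).max()
E
python3 - <<'E'
from h import *
s=read_state();print(s["time_s"],s["eef_pos"],s["opening"],s["finger_force"],s["ft_force"])
print(tilt(get_image("scene"),True))
E
```

```text
4.8 [0.493905   0.23423832 0.30409021] 0.2916894910477153 49.7135728597641 [-1.73028197  0.84779796  2.04327788]
[475.816609   204.11072664] [459 198  33  15 289] [np.float64(0.4702893240886178), np.float64(0.2404829385265984)]
[512.30357143 227.52678571] [506 220  17  14 112] [np.float64(0.5847436767590986), np.float64(0.1602095681091943)]
[494.46478873 233.38028169] [486 230  18   7  71] [np.float64(0.5352965281049433), np.float64(0.15368815243230094)]
[359.25970874 260.55825243] [345 249  30  24 412] [np.float64(0.19286094923185096), np.float64(0.1523744304282486)]
[445.55696203 263.84177215] [429 254  31  17 158] [np.float64(0.41059802549259394), np.float64(0.09630319581179703)]
[276.9742268  332.03608247] [267 312  21  41 194] [np.float64(0.0013021096900393085), np.float64(0.007549860742762982)]
(np.float64(0.0038363874551429625), np.float64(0.36407873866839713), np.float64(0.15303129143027477), np.float64(0.34243809884949106))
```

Emit:
send_rows --rows '[{"linear": [0.0002, -0.002, 0], "rot": [0, 0, 0], "jaw": 1}, {"linear": [0.0006, -0.006, 0], "rot": [0, 0, 0], "jaw": 1}, {"linear": [0.0012, -0.012, 0], "rot": [0, 0, 0], "jaw": 1}, {"linear": [0.0019, -0.019, 0], "rot": [0, 0, 0], "jaw": 1}, {"linear": [0.0026, -0.026, 0], "rot": [0, 0, 0], "jaw": 1}, {"linear": [0.0034, -0.034, 0], "rot": [0, 0, 0], "jaw": 1}, {"linear": [0.0041, -0.041, 0], "rot": [0, 0, 0], "jaw": 1}, {"linear": [0.0049, -0.049, 0], "rot": [0, 0, 0], "jaw": 1}, {"linear": [0.0056, -0.056, 0], "rot": [0, 0, 0], "jaw": 1}, {"linear": [0.0064, -0.064, 0], "rot": [0, 0, 0], "jaw": 1}, {"linear": [0.0071, -0.071, 0], "rot": [0, 0, 0], "jaw": 1}, {"linear": [0.0079, -0.079, 0], "rot": [0, 0, 0], "jaw": 1}, {"linear": [0.0086, -0.086, 0], "rot": [0, 0, 0], "jaw": 1}, {"linear": [0.0094, -0.094, 0], "rot": [0, 0, 0], "jaw": 1}, {"linear": [0.0101, -0.101, 0], "rot": [0, 0, 0], "jaw": 1}, {"linear": [0.0108, -0.108, 0], "rot": [0, 0, 0], "jaw": 1}, {"linear": [0.0114, -0.114, 0], "rot": [0, 0, 0], "jaw": 1}, {"linear": [0.0118, -0.118, 0], "rot": [0, 0, 0], "jaw": 1}, {"linear": [0.012, -0.12, 0], "rot": [0, 0, 0], "jaw": 1}, {"linear": [0.012, -0.12, 0], "rot": [0, 0, 0], "jaw": 1}]'

```text
time_s: 6.85
eef_pos: [0.506, 0.113, 0.3041]
orientation: [3.137, 0.154, 0.001]
ft_force: [-0.9, -0.9, 6.1]
opening: 0.294
finger_force: 50.1
```

```bash
sed -i 's/.2<L<.36: best/.25<L<.33 and abs((a[0]+b[0])\/2-(read_state()["eef_pos"]-O)@U)<.06: best/' h.py
cat > w.py <<'E'
from h import *
import sys
n=int(sys.argv[1]);R=watch(n);p,res=fit(R);s=read_state()
print(R[:,:2].round(3).tolist() if n<41 else "");print("mid",R[:,2].mean(),"L",R[:,4].min(),R[:,4].max(),"n",len(R))
w=2*np.pi/1.5;t=s["time_s"];c,d,o=p
th=c*np.cos(w*t)+d*np.sin(w*t);om=(-c*np.sin(w*t)+d*np.cos(w*t))
print("t",t,"amp",np.hypot(c,d),"off",o,"res",res,"theta now",th,"rate/w",om,"eef",s["eef_pos"],"pos",(s["eef_pos"]-O)@U,s["ft_force"])
E
python3 w.py 34
```

```text
[[6.85, 0.093], [6.9, 0.148], [6.95, 0.198], [7.0, -0.158], [7.05, -0.142], [7.1, -0.134], [7.15, -0.13], [7.2, -0.133], [7.25, -0.142], [7.3, -0.157], [7.35, 0.2], [7.4, 0.151], [7.45, 0.097], [7.5, 0.038], [7.55, -0.023], [7.6, -0.081], [7.65, -0.136], [7.7, -0.186], [7.75, -0.227], [7.8, -0.285], [7.85, -0.3], [7.9, -0.305], [7.95, -0.302], [8.0, -0.291], [8.05, -0.267], [8.1, -0.201], [8.15, -0.153], [8.2, -0.1], [8.25, -0.042], [8.3, 0.016], [8.35, 0.076], [8.4, 0.131], [8.45, 0.182], [8.5, -0.164]]
mid 0.21174178672580166 L 0.2897725469779353 0.3278259016691031 n 34
t 8.55 amp 0.12963019853653188 off -0.0898622116227799 res 0.21036697698318219 theta now 0.1219960324428598 rate/w 0.0438287170793462 eef [0.50595121 0.11309576 0.30407021] pos 0.20404224599104526 [-0.92744838 -1.25692983  5.65888322]
```

```bash
python3 - <<'E'
s=open('h.py').read()
s=s.replace("best=None\n","best=None;x0=(read_state()[\"eef_pos\"]-O)@U\n").replace(".25<L<.33 and abs((a[0]+b[0])/2-(read_state()[\"eef_pos\"]-O)@U)<.06: best",".27<L<.305 and abs((a[0]+b[0])/2-x0)<.04: best")
open('h.py','w').write(s)
E
cat > plan.py <<'E'
import numpy as np
from scipy.optimize import least_squares
G,L=9.81,.56
def state(t,th,tn,w=None):
    f=lambda q:q[0]*np.cos(q[2]*(t-tn))+q[1]*np.sin(q[2]*(t-tn))+q[3]-th
    r=least_squares(f,[.1,0,4.186,0],loss='soft_l1',f_scale=.01,bounds=([-1,-1,4.0,-.05],[1,1,4.35,.05]));return r.x,np.sqrt(np.mean(r.fun**2))
def plan(th0,om0,w,dist,N=19,delay=.03,dt=.1):
    # impulses at row starts: dv_k = (p_{k+1}-2p_k+p_{k-1})/dt ; theta rate jump -dv/L
    T=N*dt+delay+.1; k=np.arange(N+1); tk=k*dt+delay
    D=np.zeros((N+1,N)) # p_1..p_N, p<=0 =0, p_{N+1}=p_N
    for i in range(N+1):
        for j,c in((i+1,1),(i,-2),(i-1,1)):
            j=min(j,N)
            if j>=1: D[i,j-1]+=c/dt
    C=np.vstack([(-1/(L*w)*np.sin(w*(T-tk)))@D,(-1/L*np.cos(w*(T-tk)))@D,np.eye(N)[-1]])
    e=np.array([-(th0*np.cos(w*T)+om0/w*np.sin(w*T)),-(-th0*w*np.sin(w*T)+om0*np.cos(w*T)),dist])
    H=D.T@D;K=np.block([[H,C.T],[C,np.zeros((3,3))]]);p=np.linalg.solve(K,np.r_[np.zeros(N),e])[:N]
    return p,D
def sim(th0,om0,w,p,D,delay=.03,dt=.1):
    dv=D@p;tt=np.arange(0,len(p)*dt+1.5,.02);th=th0*np.cos(w*tt)+om0/w*np.sin(w*tt)
    for i,v in enumerate(dv):
        s=tt-(i*dt+delay);th-=np.where(s>0,v/(L*w)*np.sin(w*s),0)
    return tt,th
def go(t,th,tn,dist,N=19,q=3,w=None,delay=.03):
    x,rms=state(t,th,tn);wv=w or x[2];th0,om0=x[0],x[1]*x[2]
    print("amp",np.hypot(x[0],x[1]),"w",x[2],"off",x[3],"rms",rms,"th0,om0",th0,om0)
    p,D=plan(th0,om0,wv,dist,N,delay);p=np.round(p,q);tt,s=sim(th0,om0,wv,p,D,delay)
    print("y",(p*.9951).round(4).tolist());print("x",(-p*.0990).round(4).tolist())
    print("peak",np.abs(s).max(),"resid",np.abs(s[tt>N*.1+.1]).max(),"vmax",np.abs(np.diff(p)).max()/.1)
    for dl in(0,.06):
        tt,s=sim(th0,om0,wv,p,D,dl);print(" delay",dl,"resid",np.abs(s[tt>N*.1+.1]).max())
E
python3 - <<'E'
from plan import *
d=np.array([[6.85,.093],[6.9,.148],[6.95,.198],[7.35,.2],[7.4,.151],[7.45,.097],[7.5,.038],[7.55,-.023],[7.6,-.081],[7.65,-.136],[7.7,-.186],[7.75,-.227],[7.8,-.285],[7.85,-.3],[7.9,-.305],[7.95,-.302],[8.0,-.291],[8.05,-.267],[8.1,-.201],[8.15,-.153],[8.2,-.1],[8.25,-.042],[8.3,.016],[8.35,.076],[8.4,.131],[8.45,.182]])
go(d[:,0],d[:,1],8.55,-.204)
E
```

```text
amp 0.30031546807464304 w 4.156347248001456 off -0.001145598066344718 rms 0.007107959832326355 th0,om0 0.2666969888573677 0.5738483748448077
y [0.002, 0.003, 0.001, -0.007, -0.0229, -0.0458, -0.0746, -0.1075, -0.1423, -0.1741, -0.202, -0.2219, -0.2338, -0.2368, -0.2338, -0.2259, -0.2159, -0.208, -0.203]
x [-0.0002, -0.0003, -0.0001, 0.0007, 0.0023, 0.0046, 0.0074, 0.0107, 0.0142, 0.0173, 0.0201, 0.0221, 0.0233, 0.0236, 0.0233, 0.0225, 0.0215, 0.0207, 0.0202]
peak 0.29727241140030947 resid 0.00046895221043594115 vmax 0.34999999999999987
 delay 0 resid 0.03788106214672839
 delay 0.06 resid 0.036953734545705434
```

Emit:
send_rows --rows '[{"linear": [-0.0002, 0.002, 0], "rot": [0, 0, 0], "jaw": 1}, {"linear": [-0.0003, 0.003, 0], "rot": [0, 0, 0], "jaw": 1}, {"linear": [-0.0001, 0.001, 0], "rot": [0, 0, 0], "jaw": 1}, {"linear": [0.0007, -0.007, 0], "rot": [0, 0, 0], "jaw": 1}, {"linear": [0.0023, -0.0229, 0], "rot": [0, 0, 0], "jaw": 1}, {"linear": [0.0046, -0.0458, 0], "rot": [0, 0, 0], "jaw": 1}, {"linear": [0.0074, -0.0746, 0], "rot": [0, 0, 0], "jaw": 1}, {"linear": [0.0107, -0.1075, 0], "rot": [0, 0, 0], "jaw": 1}, {"linear": [0.0142, -0.1423, 0], "rot": [0, 0, 0], "jaw": 1}, {"linear": [0.0173, -0.1741, 0], "rot": [0, 0, 0], "jaw": 1}, {"linear": [0.0201, -0.202, 0], "rot": [0, 0, 0], "jaw": 1}, {"linear": [0.0221, -0.2219, 0], "rot": [0, 0, 0], "jaw": 1}, {"linear": [0.0233, -0.2338, 0], "rot": [0, 0, 0], "jaw": 1}, {"linear": [0.0236, -0.2368, 0], "rot": [0, 0, 0], "jaw": 1}, {"linear": [0.0233, -0.2338, 0], "rot": [0, 0, 0], "jaw": 1}, {"linear": [0.0225, -0.2259, 0], "rot": [0, 0, 0], "jaw": 1}, {"linear": [0.0215, -0.2159, 0], "rot": [0, 0, 0], "jaw": 1}, {"linear": [0.0207, -0.208, 0], "rot": [0, 0, 0], "jaw": 1}, {"linear": [0.0202, -0.203, 0], "rot": [0, 0, 0], "jaw": 1}]'

```text
time_s: 10.45
eef_pos: [0.5261, -0.0895, 0.3041]
orientation: [3.136, 0.154, 0.002]
ft_force: [0.7, -1.1, 4.7]
opening: 0.289
finger_force: 50.1
```

Run:
```python
from h import *
from plan import go
R=watch(34);np.save("R1.npy",R);s=read_state();print(R[::3,:2].round(3).tolist(),len(R),"mid",R[:,2].mean(),R[:,4].mean())
pos=(s["eef_pos"]-O)@U;print(s["time_s"],s["eef_pos"],"pos",pos,s["ft_force"],s["opening"])
go(R[:,0],R[:,1],s["time_s"],-pos,N=16,q=4)
cv2.imwrite("pics/a1.png",get_image("scene")["color"][:,:,::-1]) if 0 else None
```

```text
[[10.45, 0.014], [10.6, 0.028], [10.75, 0.035], [10.9, 0.028], [11.05, 0.012], [11.2, -0.008], [11.35, -0.024], [11.5, -0.031], [11.65, -0.025], [11.8, -0.008], [11.95, 0.012], [12.1, 0.027]] 34 mid 0.0011830444496892963 0.2903420032194238
12.15 [ 0.52603091 -0.08926451  0.30405028] pos 0.000688678267511928 [-0.24135191  0.49500374  6.8898132 ] 0.29078190236387547
amp 0.032445257128731156 w 4.173822658028686 off 0.002013352103823303 rms 0.000490092707727694 th0,om0 0.029406382437261507 0.057222390487343816
y [0.0014, 0.0033, 0.0052, 0.0064, 0.0065, 0.0055, 0.0036, 0.0011, -0.0016, -0.0038, -0.0052, -0.0056, -0.0049, -0.0035, -0.0019, -0.0007]
x [-0.0001, -0.0003, -0.0005, -0.0006, -0.0006, -0.0005, -0.0004, -0.0001, 0.0002, 0.0004, 0.0005, 0.0006, 0.0005, 0.0003, 0.0002, 0.0001]
peak 0.031138610047822233 resid 6.844415690793627e-05 vmax 0.027
 delay 0 resid 0.004126941910337063
 delay 0.06 resid 0.003994109890052959
```

Emit:
send_rows --rows '[{"linear": [-0.0001, 0.0014, 0], "rot": [0, 0, 0], "jaw": 1}, {"linear": [-0.0003, 0.0033, 0], "rot": [0, 0, 0], "jaw": 1}, {"linear": [-0.0005, 0.0052, 0], "rot": [0, 0, 0], "jaw": 1}, {"linear": [-0.0006, 0.0064, 0], "rot": [0, 0, 0], "jaw": 1}, {"linear": [-0.0006, 0.0065, 0], "rot": [0, 0, 0], "jaw": 1}, {"linear": [-0.0005, 0.0055, 0], "rot": [0, 0, 0], "jaw": 1}, {"linear": [-0.0004, 0.0036, 0], "rot": [0, 0, 0], "jaw": 1}, {"linear": [-0.0001, 0.0011, 0], "rot": [0, 0, 0], "jaw": 1}, {"linear": [0.0002, -0.0016, 0], "rot": [0, 0, 0], "jaw": 1}, {"linear": [0.0004, -0.0038, 0], "rot": [0, 0, 0], "jaw": 1}, {"linear": [0.0005, -0.0052, 0], "rot": [0, 0, 0], "jaw": 1}, {"linear": [0.0006, -0.0056, 0], "rot": [0, 0, 0], "jaw": 1}, {"linear": [0.0005, -0.0049, 0], "rot": [0, 0, 0], "jaw": 1}, {"linear": [0.0003, -0.0035, 0], "rot": [0, 0, 0], "jaw": 1}, {"linear": [0.0002, -0.0019, 0], "rot": [0, 0, 0], "jaw": 1}, {"linear": [0.0001, -0.0007, 0], "rot": [0, 0, 0], "jaw": 1}]'

```text
time_s: 13.75
eef_pos: [0.5262, -0.0906, 0.3041]
orientation: [3.136, 0.154, 0.002]
ft_force: [0.1, -1.4, 5.7]
opening: 0.293
finger_force: 50.1
```

Run:
```python
from h import *
from plan import go
R=watch(34);s=read_state();print(R[::3,:2].round(4).tolist(),len(R),"mid",R[:,2].mean())
pos=(s["eef_pos"]-O)@U;print(s["time_s"],s["eef_pos"],"pos",pos,s["ft_force"],s["opening"])
go(R[:,0],R[:,1],s["time_s"],-pos,N=16,q=4)
```

```text
[[13.75, 0.0029], [13.9, 0.0024], [14.05, 0.0027], [14.2, 0.0029], [14.35, 0.0029], [14.5, 0.0025], [14.65, 0.0025], [14.8, 0.0019], [14.95, 0.0017], [15.1, 0.0019], [15.25, 0.0024], [15.4, 0.0024]] 34 mid -9.06536862655009e-05
15.45 [ 0.52618123 -0.09042527  0.30410284] pos -0.00048125285695815786 [-0.08722023  0.23953066  4.97221361] 0.2928571400884841
amp 0.0005130206032304539 w 4.000000012528611 off 0.002358912973998929 rms 0.00017973058787011718 th0,om0 0.00022958311091441036 0.0018351315411831261
y [0.0, 0.0001, 0.0002, 0.0003, 0.0003, 0.0004, 0.0004, 0.0004, 0.0004, 0.0004, 0.0004, 0.0004, 0.0004, 0.0004, 0.0005, 0.0005]
x [-0.0, -0.0, -0.0, -0.0, -0.0, -0.0, -0.0, -0.0, -0.0, -0.0, -0.0, -0.0, -0.0, -0.0, -0.0, -0.0]
peak 0.0004203622190073305 resid 7.111576013602656e-05 vmax 0.0010000000000000005
 delay 0 resid 9.90759091969919e-05
 delay 0.06 resid 9.44191564218819e-05
```

Emit:
send_rows --rows '[{"linear": [0, 0, 0], "rot": [0, 0, 0], "jaw": 1}, {"linear": [0, 0, 0], "rot": [0, 0, 0], "jaw": 1}, {"linear": [0, 0, 0], "rot": [0, 0, 0], "jaw": 1}, {"linear": [0, 0, 0], "rot": [0, 0, 0], "jaw": 1}, {"linear": [0, 0, 0], "rot": [0, 0, 0], "jaw": 1}, {"linear": [0, 0, 0], "rot": [0, 0, 0], "jaw": 1}, {"linear": [0, 0, 0], "rot": [0, 0, 0], "jaw": 1}, {"linear": [0, 0, 0], "rot": [0, 0, 0], "jaw": 1}, {"linear": [0, 0, 0], "rot": [0, 0, 0], "jaw": 1}, {"linear": [0, 0, 0], "rot": [0, 0, 0], "jaw": 1}, {"linear": [0, 0, 0], "rot": [0, 0, 0], "jaw": 1}, {"linear": [0, 0, 0], "rot": [0, 0, 0], "jaw": 1}, {"linear": [0, 0, 0], "rot": [0, 0, 0], "jaw": 1}, {"linear": [0, 0, 0], "rot": [0, 0, 0], "jaw": 1}, {"linear": [0, 0, 0], "rot": [0, 0, 0], "jaw": 1}, {"linear": [0, 0, 0], "rot": [0, 0, 0], "jaw": 1}, {"linear": [0, 0, 0], "rot": [0, 0, 0], "jaw": 1}, {"linear": [0, 0, 0], "rot": [0, 0, 0], "jaw": 1}, {"linear": [0, 0, 0], "rot": [0, 0, 0], "jaw": 1}, {"linear": [0, 0, 0], "rot": [0, 0, 0], "jaw": 1}]'

```text
time_s: 17.45
eef_pos: [0.5262, -0.0904, 0.3041]
orientation: [3.137, 0.154, 0.002]
ft_force: [-0.7, -0.4, 6.4]
opening: 0.287
finger_force: 50.1
```

Run:
```python
from h import *
R=watch(31);s=read_state();print(R[:,1].min(),R[:,1].max(),"mid",R[:,2].mean(),s["time_s"],s["ft_force"])
cv2.imwrite("pics/hold.png",get_image("scene")["color"][:,:,::-1])
```

```text
0.0018156496949104535 0.003015089337459318 mid -8.321516125748255e-05 19.0 [ 0.98994115 -0.44827676  4.65394043]
```

View pics/hold.png

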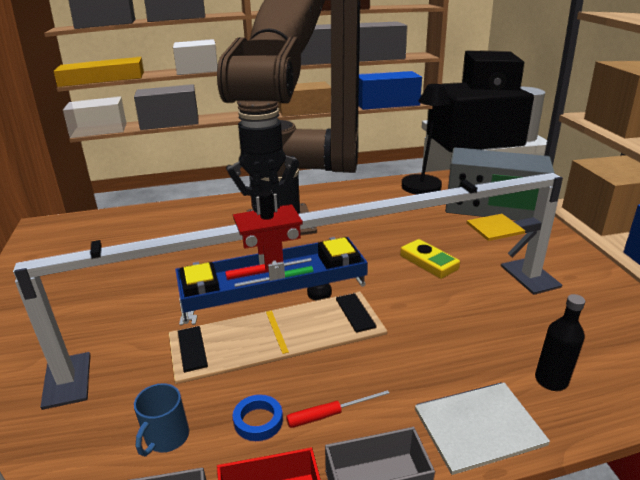

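The tray hangs level and still over the cradle (battery packs at about (200,272) and (340,250)). It has been still for over 5 s, so I'll release and lift.

Emit:
send_rows --rows '[{"linear": [0, 0, 0], "rot": [0, 0, 0], "jaw": 0.6}, {"linear": [0, 0, 0], "rot": [0, 0, 0], "jaw": 0.4}, {"linear": [0, 0, 0], "rot": [0, 0, 0], "jaw": 0.2}, {"linear": [0, 0, 0], "rot": [0, 0, 0], "jaw": 0}, {"linear": [0, 0, 0], "rot": [0, 0, 0], "jaw": 0}, {"linear": [0, 0, 0], "rot": [0, 0, 0], "jaw": 0}, {"linear": [0, 0, 0], "rot": [0, 0, 0], "jaw": 0}, {"linear": [0, 0, 0.01], "rot": [0, 0, 0], "jaw": 0}, {"linear": [0, 0, 0.03], "rot": [0, 0, 0], "jaw": 0}, {"linear": [0, 0, 0.055], "rot": [0, 0, 0], "jaw": 0}, {"linear": [0, 0, 0.08], "rot": [0, 0, 0], "jaw": 0}, {"linear": [0, 0, 0.105], "rot": [0, 0, 0], "jaw": 0}, {"linear": [0, 0, 0.12], "rot": [0, 0, 0], "jaw": 0}, {"linear": [0, 0, 0.12], "rot": [0, 0, 0], "jaw": 0}]'

```text
time_s: 20.45
eef_pos: [0.5267, -0.0899, 0.4268]
orientation: [3.135, 0.155, 0.008]
ft_force: [0.1, -1.0, -0.6]
opening: 1.002
finger_force: 0.0
```

Run:
```python
from h import *
R=watch(31);s=read_state();print(R[:,1].min(),R[:,1].max(),"mid",R[:,2].mean(),s["time_s"],s["eef_pos"],s["opening"],s["ft_force"])
```

```text
0.0018086025897322685 0.003015089337459318 mid -8.695886386411005e-05 22.0 [ 0.52604579 -0.08962986  0.42329721] 0.9963176622917058 [ 0.43021885 -0.18495892 -0.29310372]
```

```bash
python3 -c "
from workcell import *
print(hand_in())"
```

```text
the job is handed in; nothing more can be done
None
```

The tray now hangs level and still, measured within about 1 mm of the cradle's centre; I held it still for over 5 s, released the knob with no swing returning, and handed in at about 22 s.

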